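# Seat the test rod and hold the mirror on it for the camera

## Task

At the bakery's hygiene check, take the red-headed test rod out of its wooden stand, push it down fully home into the sample tube and let go of it. Then swing the spring-loaded mirror by its orange handle until the little bench camera sees the rod's red head near the middle of the mirror, and finish while still holding the handle steady at that angle. Keep the gripper off the mirror glass and leave the metal bowl, the jar and the scraper where they are.

Things in the scene. Friction and masses are not known exactly. Their poses are not given: they have to be found in the camera images.
- rod_head (a point): Point to grip on the loose test rod: on its axis in the upright red round head (18 mm diameter, 26 mm tall, its top 15 mm above this point). 15 mm below this point is the underside of a white collar 19 mm wide, and 70 mm below it the tip. z is the rod's axis, up. Starts upright in the wooden stand with this point 80 mm above the table; it may lean a few degrees.
- stand: Fixed light wooden block, 60 x 60 mm and 40 mm high, with a 7.5 mm hole 30 mm deep in the middle of its top in which the rod starts. Origin at the centre of its underside on the table.
- tube_rim (a point): Centre of the mouth of the fixed upright sample tube, 80 mm above the table. Tube 20 mm wide on a blue 70 mm square foot; white lip 24 mm wide, flared inside from 14 mm to the 10 mm bore. Fully home, the rod's collar rests on the lip and rod_head is 15 mm above this point.
- lens (a point): Front of the lens of the small grey bench camera (44 mm box on a post, top 117 mm above the table), 95 mm above the table, 200 mm from the mirror's centre and looking straight at it. Camera and mirror stand on one fixed aluminium base plate.
- mirror_center (a point): Centre of the mirror's reflecting face, 95 mm above the table and on the mirror's upright turning axis. The glass (part mirror_c3) is upright, 90 mm wide and 70 mm tall, in a black frame 98 x 78 mm (top edge 134 mm above the table). It stays where it is when the mirror turns.
- mirror (a joint): Mirror's angle about its upright axis, rad: 0 is parked, glass squarely facing the lens; grows anticlockwise seen from above, to 1.6. A spring turns it back to 0 (0.04 N m at 0, 0.17 N m at 1.1: up to 2.5 N at the handle). Wanted: half the angle, anticlockwise from above, from the direction mirror-to-lens to the direction mirror-to-rod-head (0.5 to 1.2).
- handle_mid (a point): Point to grip on the mirror's orange handle (part mirror_c4): an upright round peg 14 mm in diameter, 112 to 174 mm above the table; this point is on its axis, 150 mm above the table. The peg stands behind the glass, 75 mm from the turning axis, straight opposite to where the glass faces, on a steel bar whose top is at 122 mm. It goes round with the mirror.
- sightline: Not a thing but the camera's reflected line of sight: origin at the mirror's centre, x axis level along the line that the camera sees in the middle of the mirror (turns twice as far as the mirror), z up.
- rod: The test rod as a part: 85 mm long, about 30 g; white shaft 6 mm thick and 55 mm long with a round tip, then a white collar 4 mm thick, then the red head. Origin at its tip, z along it to the head.
- tin: Bystander: loose round aluminium bowl, 110 mm across, 45 mm high; origin at the centre of its underside.
- jar: Bystander: loose amber jar with a white cap, 68 mm across, 90 mm high; origin at the centre of its underside.
- scraper: Bystander: loose scraper with a wooden handle lying flat on the table; origin on its underside near its middle, x along it towards the blade.
- tube: The tube with its foot; origin at the centre of its underside, on the table. In the bore, 25 mm below the mouth, sits a rubber seal: the rod's tip pushes it down with about 3 to 4 N and it stays where pushed (no spring back), leaving room for the rod to go fully home.

How it is judged (in metres and radians):
On the way:
1. the rod is fully home in the tube and let go (horizontal distance between rod_head and tube_rim below 0.006 m and z of rod_head in the frame of tube_rim between 0.01 and 0.018 m and angle between rod's own z axis and vertical below 0.12 rad and contact force between each of the arm, the fingers and rod below 0.1 N), for 0.2 s.
At the end, for the whole second after the job is handed in: The rod is home in the tube (collar within 3 mm of the lip), upright within 0.12 rad and untouched; the camera's reflected line of sight passes within 28 mm of the red head, seen from above; the fingers press on the orange handle with over 0.5 N and the mirror is still (under 0.05 rad/s) (all of step 1 and y of rod_head in the frame of sightline between -0.028 and 0.028 m and x of rod_head in the frame of sightline above 0.05 m and contact force between the fingers and mirror_c4 above 0.5 N and velocity of joint mirror between -0.05 and 0.05 rad/s); the arm keeps its last pose, push and grip.
It fails at once if the bowl is moved by more than 30 mm (distance of tin from where it was at the start of the episode above 0.03 m).
It fails at once if the jar is moved by more than 30 mm (distance of jar from where it was at the start of the episode above 0.03 m).
It fails at once if the scraper is moved by more than 30 mm (distance of scraper from where it was at the start of the episode above 0.03 m).
It fails at once if the gripper or arm touches the mirror glass (contact force between any of the fingers, the arm and mirror_c3 above 1 N).
It also fails if it takes over 54 s, if anything falls off the work surface, if the arm or the gripper's body presses on something with over 40 N, if the wrist force passes 120 N, or if a joint passes its speed limit or range.

## Robot

A 6-joint arm with a two-finger parallel gripper is mounted at the origin on the work surface. World frame = base frame: x ahead of the robot, y to its left, z up, the work surface at z = 0. Lengths are in m, angles in degrees, forces in N, time in s.
With the tool pointing down it reaches from about 0.4 to 0.825 m from the base axis. Payload 7 kg.
Tool frame: the origin (TCP) lies on the front face of the gripper's body, between the roots of the fingers; the fingertips stand 66 mm ahead of it and the grasp point (between the pads) lies 47 mm ahead of it; z points along the fingers, y is the line along which they close (so a half turn about z gives the same grasp; the last joint's range is limited). The gripper opens to 88 mm and grips with 3 to 60 N. Pads are 19 mm wide; open, the fingers measure 130 mm over their backs; the gripper's body (78 mm by 193 mm) begins 47 mm behind the grasp point.
Start: joints at [-52.477, 20.546, 0.682, 0, -70.136, -16.507], TCP at [0.242, -0.63, 0.292] pointing down, gripper open.
Joint ranges: [-176.03, 176.03], [-82.01, 121.73], [-58.28, 71.71], [-173.87, 95.51], [-174.79, -0.11], [-173.66, 173.66]. Speed limits (degrees/s): [136.94, 136.94, 172.46, 180, 180, 180].

## Interface

Orientations are given as [roll, pitch, yaw] about the fixed x, y, z axes, in that order (R = Rz(yaw) Ry(pitch) Rx(roll)).
In Python, from plant import ctrl gives the robot as it stands.
- The arm moves only by the tool send_rows, never from a script. Its argument "deltas" is a list of rows, each a list of 2 entries, a list of its own where there are three numbers: the shift along the tool's x, y, z each as a share of 800 mm, from -1 to 1, then the turn about the tool's z as a share of 90 degrees, from -1 to 1. A call has exactly 5 rows; each row is the pose to reach, as a shift and turn from the pose commanded when the call began, along the tool's axes at that moment; what a row does not reach only later rows make up. A row lasts 1/12 s, in which the tool goes at most 41.7 mm and 7.16 degrees, less where a joint would pass 70% of its speed; a pose out of reach is approached as far as the arm can. A call with a number of a shift or a turn outside -1 to 1 is refused whole. A call with a gripper value outside its range is refused whole. "gripper" is the opening, from 0 (shut) to 1 (fully open), set as the call begins (left out, the last holds). The fingers move at their own pace and stop on an object; the grip force is fixed at half the most. Time passes only in rows, so rows that repeat a pose let the fingers close, or fill a call up. It gives the time, the measured TCP pose, the force, the opening and the grip force at its end, in the units of the state.
- ctrl.get_obs(): the state, without advancing time (a new reading comes with each control period).
- ctrl.snapshot(name): name is "scene" or "top" or "wrist"; returns a dict with "color" (420x560x3 uint8, red, green, blue), "vertical_fov" (degrees; the focal length in pixels is half the picture's height over the tangent of half this angle, whatever the lens; pixels are square), "cx", "cy" (the principal point, pixels), "rvec" (rotation vector, rad) and "tvec" (3), from world to camera coordinates, as OpenCV has them. Camera axes: x right, y down, z forward; pixel columns grow to the right and rows downward; lengths in m; the calibration is good to about 2 mm. A picture is of the moment at which its call begins. There is no depth.
- ctrl.close_job(): hands the job in; it is judged then, once.
Trained networks look in a picture, given as the dict that the camera call returned (one of the last four; its "shot" number tells which), for a name from the list of things; names that differ only in an ending like _2 or _b are one class to them, and where a whole thing is asked for, a point or a joint stands for the part that bears it (a point fixed in the world has none). Each returns a list of dicts, best first, with "conf" (0 to 1); they miss things now and then, are a little off and sometimes report something else, mostly with a low value. They report only what shows in the picture. A call takes as long as a camera call.
- ctrl.boxes_of(picture, thing): "xy" ([column, row] as shares, 0 to 1, of the picture: columns of its width, rows of its height, amid what is visible of it).
- ctrl.cut_out(picture, thing): "pixels" (420x560 bool, what is visible of it) and "xy" ([column, row] as shares, 0 to 1, of the picture: columns of its width, rows of its height, amid what is visible of it).
The state is a dict: "clock": time; "joint_pos": joint angles; "qvel": joint speeds; "tau": joint torques, N m; "tool_pos": TCP position; "orientation": TCP orientation; "force": force on the tool from outside, world axes, zero at the start; "moment": the same for the moment, N m; "opening": finger opening in m; "gripper_force": force on a finger pad.
Only numpy, scipy, OpenCV 4.12 (cv2) and the standard library are available. Lean on these libraries where they do the work, as an engineer would, in place of code of your own. Each camera call takes 0.05 s, during which the arm holds its last target. There are 200 camera calls.

## Working session

There is one attempt and no reset: what is moved stays moved. The work goes in short steps, Python scripts to look and compute and a tool call to move; the robot and the scene stay as the last step left them, time stands still between calls to the robot, and variables do not carry over. Pictures are saved under pics/ and viewed, at most 10 in all, crops included, and the job is handed in when it is done.

Besides the shell and the picture viewer there is one more tool, called after ">>>" as a command line: name --argument value ..., lists and objects as JSON in quotes. send_rows: Moves the arm, as the interface text tells. Shift numbers are shares of 800 mm and turn numbers shares of 90 degrees, none past 1 either way. Its arguments: {"type":"object","properties":{"deltas":{"type":"array","items":{"type":"array"}},"gripper":{"type":"number"}},"required":["deltas"]}

```bash
mkdir -p pics; ls
cat > h.py <<'E'
import numpy as np, cv2
from plant import ctrl
from scipy.spatial.transform import Rotation as Ro
def K(p):
    f=210/np.tan(np.radians(p["vertical_fov"])/2)
    return np.array([[f,0,p["cx"]],[0,f,p["cy"]],[0,0,1]])
def ray(p,uv):
    R=cv2.Rodrigues(np.array(p["rvec"],float))[0]; t=np.array(p["tvec"],float).ravel()
    d=R.T@np.linalg.inv(K(p))@[uv[0],uv[1],1]; return -R.T@t, d/np.linalg.norm(d)
def atz(p,uv,z):
    c,d=ray(p,uv); return c+d*(z-c[2])/d[2]
def proj(p,X):
    return cv2.projectPoints(np.array(X,float).reshape(-1,1,3),np.array(p["rvec"],float),np.array(p["tvec"],float),K(p),None)[0].reshape(-1,2)
def tri(rs):
    A=0;b=0
    for c,d in rs:
        M=np.eye(3)-np.outer(d,d);A=A+M;b=b+M@c
    X=np.linalg.solve(A,b); return X,[float(np.linalg.norm((np.eye(3)-np.outer(d,d))@(X-c))) for c,d in rs]
def save(p,n): cv2.imwrite("pics/"+n,p["color"][:,:,::-1])
def find(p,th,n=2):
    return [(round(d["conf"],2),np.array(d["xy"])*[560,420]) for d in ctrl.boxes_of(p,th)[:n]]
E
python3 - <<'E'
from h import *
np.set_printoptions(precision=4,suppress=True)
P={}
for n in("scene","top","wrist"):
    p=P[n]=ctrl.snapshot(n); save(p,n+"0.png"); print(n,ray(p,(280,210)))
for th in("rod_head","stand","tube_rim","lens","mirror_center","handle_mid","tin","jar","scraper","tube"):
    for n in P: print(th,n,[(c,x.round(1),atz(P[n],x,{"rod_head":.08,"stand":.02,"tube_rim":.08,"lens":.095,"mirror_center":.095,"handle_mid":.15}.get(th,.02))[:2]) for c,x in find(P[n],th)])
a=np.concatenate([P["scene"]["color"],P["top"]["color"]],1)
print(ctrl.get_obs())
E
```

```text
pics
scene (array([ 1.104 , -0.0021,  0.9447]), array([-0.5527,  0.0163, -0.8332]))
top (array([0.437 , 0.0105, 1.1074]), array([ 0.0874,  0.0091, -0.9961]))
wrist (array([ 0.167 , -0.6589,  0.3844]), array([ 0.2934,  0.1165, -0.9489]))
rod_head scene [(0.48, array([205.6, 196.4]), array([ 0.4915, -0.1477]))]
rod_head top [(0.47, array([415.5, 243.1]), array([ 0.4307, -0.3309]))]
rod_head wrist []
stand scene [(0.73, array([136.3, 193.6]), array([ 0.4381, -0.321 ]))]
stand top [(0.61, array([403.5, 241.5]), array([ 0.4356, -0.318 ]))]
stand wrist []
tube_rim scene [(0.65, array([205.1, 193.2]), array([ 0.4828, -0.1494]))]
tube_rim top [(0.9, array([350.1, 242.8]), array([ 0.4361, -0.1607]))]
tube_rim wrist []
lens scene [(0.63, array([313.5, 209.3]), array([0.5397, 0.0857]))]
lens top [(0.69, array([250.8, 228.2]), array([0.4808, 0.0963])), (0.25, array([416.8, 244.1]), array([ 0.4281, -0.3291]))]
lens wrist []
mirror_center scene [(0.85, array([314.3, 213.1]), array([0.5495, 0.0869])), (0.32, array([442.2, 255.9]), array([0.6562, 0.336 ]))]
mirror_center top [(0.89, array([251.2, 22
[... 672 characters left out ...]
1.7, 189.6]), array([0.5998, 0.3779]))]
scraper wrist []
tube scene [(0.68, array([203.3, 194.8]), array([ 0.4443, -0.1635]))]
tube top [(0.61, array([348.7, 244. ]), array([ 0.4328, -0.1667]))]
tube wrist []
{'clock': 1.65, 'joint_pos': array([-52.4784,  20.5453,   0.6823,  -0.0006, -70.1364, -16.5061]), 'qvel': array([ 0.0142,  0.0298, -0.0244, -0.0811,  0.0165, -0.0128]), 'tau': array([  0.002 , -58.2368,  29.3288,   7.0024,   0.0123,  -0.0001]), 'tool_pos': array([ 0.242 , -0.6301,  0.2922]), 'orientation': array([-179.9995,    0.0007, -158.9847]), 'force': array([-0.206 ,  0.7601,  0.1498]), 'moment': array([0.0082, 0.0135, 0.012 ]), 'gripper_force': 0.0, 'opening': 0.08755680978207048}
```

View pics/scene0.png

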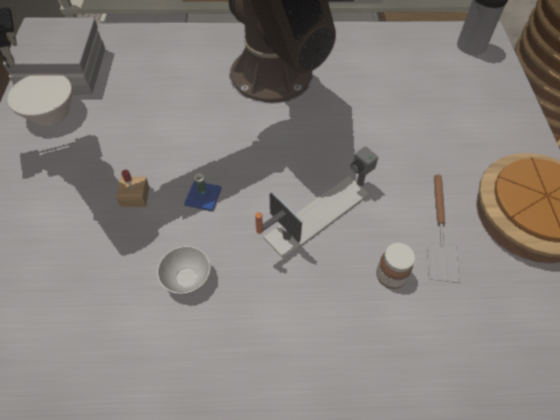

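View pics/top0.png

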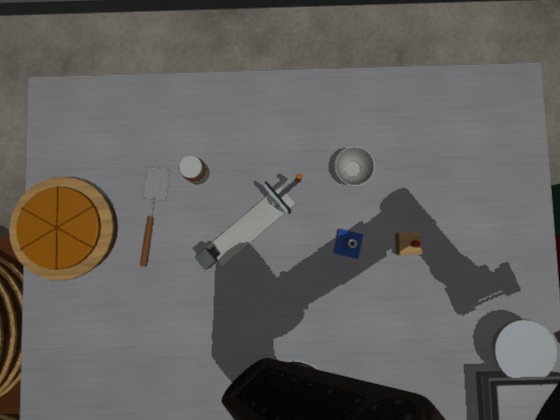

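Scene: red head (127,176), tube lip (200,178), mirror (286,217), handle peg (259,222), bench camera (364,160). Top: head (416,243), lip (351,243), handle tip (299,177), mirror (277,196), bench camera (207,253). The nets' lens and mirror points are doubtful. I'll segment by colour and zoom in.

Run:
```python
from h import *
np.set_printoptions(precision=4,suppress=True)
S=ctrl.snapshot("scene");T=ctrl.snapshot("top")
def red(p,box):
    x0,y0,x1,y1=box
    c=p["color"][y0:y1,x0:x1].astype(int); 
    m=(c[...,0]>c[...,1]*1.8)&(c[...,0]>c[...,2]*1.6)&(c[...,0]>60)
    v,u=np.nonzero(m); return np.array([u.mean()+x0,v.mean()+y0]),len(u),(u.min()+x0,u.max()+x0,v.min()+y0,v.max()+y0)
for n,bs,bt in(("head",(115,165,140,190),(405,235,425,255)),("handle",(250,205,270,240),(290,168,306,184))):
    a,b=red(S,bs),red(T,bt); print(n,a,b,tri([ray(S,a[0]),ray(T,b[0])]))
for th in("rod_head","tube_rim","lens","mirror_center","handle_mid","mirror_c4","mirror"):
    for p,n in((S,"s"),(T,"t")):
        try:print(th,n,[(d["conf"],np.array(d["xy"])*[560,420],d["pixels"].sum()) for d in ctrl.cut_out(p,th)[:2]])
        except Exception as e:print(th,e)
a=cv2.resize(S["color"][140:260,110:390],None,fx=2.85,fy=2.5,interpolation=cv2.INTER_CUBIC)
a=cv2.resize(S["color"][140:260,110:390],(784,336),interpolation=cv2.INTER_CUBIC)
b=cv2.resize(T["color"][165:265,195:435],(600,250),interpolation=cv2.INTER_CUBIC)
c=np.zeros((590,790,3),np.uint8);c[:336,:784]=a;c[338:588,:600]=b
cv2.imwrite("pics/z.png",c[:,:,::-1])
```

```text
head (array([125.1429, 174.0714]), 28, (np.int64(123), np.int64(127), np.int64(171), np.int64(179))) (array([416.8621, 243.3793]), 29, (np.int64(415), np.int64(419), np.int64(240), np.int64(246))) (array([ 0.4299, -0.3323,  0.0847]), [0.0004984419745628358, 0.000498441974562799])<stdin>:8: RuntimeWarning: Mean of empty slice.
  ret = ret.dtype.type(ret / rcount)
Traceback (most recent call last):
ValueError: zero-size array to reduction operation minimum which has no identity
```

Run:
```python
from h import *
np.set_printoptions(precision=4,suppress=True)
S=ctrl.snapshot("scene");T=ctrl.snapshot("top")
def red(p,box,k=1.5):
    x0,y0,x1,y1=box
    c=p["color"][y0:y1,x0:x1].astype(int); 
    m=(c[...,0]>c[...,1]*k)&(c[...,0]>c[...,2]*k)&(c[...,0]>60)
    v,u=np.nonzero(m); return np.array([u.mean()+x0,v.mean()+y0]),len(u),(u.min()+x0,u.max()+x0,v.min()+y0,v.max()+y0)
for n,bs,bt in(("handle",(250,205,270,240),(290,168,306,184)),):
    a,b=red(S,bs,1.35),red(T,bt,1.35); print(n,a,b,tri([ray(S,a[0]),ray(T,b[0])]))
for th in("rod_head","tube_rim","lens","mirror_center","handle_mid"):
    for p,n in((S,"s"),(T,"t")):
        try:print(th,n,[(d["conf"],np.array(d["xy"])*[560,420],d["pixels"].sum()) for d in ctrl.cut_out(p,th)[:2]])
        except Exception as e:print(th,e)
a=cv2.resize(S["color"][140:260,110:390],(784,336),interpolation=cv2.INTER_CUBIC)
b=cv2.resize(T["color"][165:265,195:435],(600,250),interpolation=cv2.INTER_CUBIC)
c=np.zeros((590,790,3),np.uint8);c[:336,:784]=a;c[338:588,:600]=b
cv2.imwrite("pics/z.png",c[:,:,::-1])
```

```text
handle (array([258.7143, 222.1524]), 105, (np.int64(256), np.int64(262), np.int64(213), np.int64(232))) (array([298.6176, 176.7353]), 34, (np.int64(296), np.int64(301), np.int64(173), np.int64(181))) (array([ 0.6025, -0.0288,  0.1471]), [0.0001610460394724037, 0.00016104603947240083])
rod_head s [(0.51, array([125.384, 175.98 ]), np.int64(131))]
rod_head t [(0.6, array([415.52 , 243.894]), np.int64(70))]
tube_rim s [(0.57, array([203.392, 192.78 ]), np.int64(894))]
tube_rim t [(0.71, array([351.12 , 241.584]), np.int64(652))]
lens s [(0.58, array([313.376, 210.504]), np.int64(4335))]
lens t [(0.88, array([249.088, 229.32 ]), np.int64(2798))]
mirror_center s [(0.72, array([312.2  , 213.402]), np.int64(4441))]
mirror_center t [(0.68, array([253.288, 227.22 ]), np.int64(2803))]
handle_mid s [(0.67, array([279.608, 219.198]), np.int64(1095))]
handle_mid t [(0.85, array([280.616, 190.806]), np.int64(460)), (0.27, array([251.496, 227.304]), np.int64(2837))]
```

View pics/z.png

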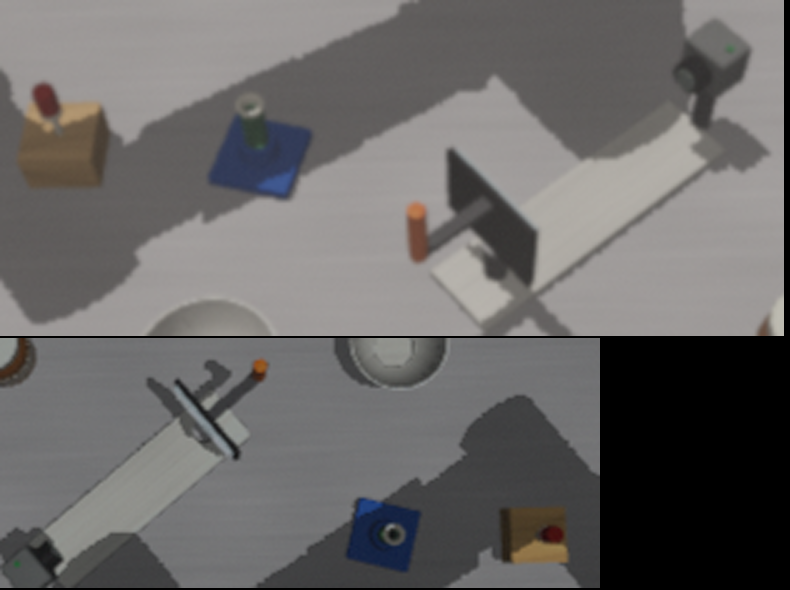

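Run:
```python
from h import *
np.set_printoptions(precision=4,suppress=True)
S=ctrl.snapshot("scene");T=ctrl.snapshot("top")
for n,s,t in(("rim",(199.3,176.8),(352.6,243.4)),("lens",(355.7,167.1),(213.8,253)),("mA",(270.7,193.6),(266.2,182.6)),("mB",(301.4,224.3),(290.2,212.6)),("camtop",(365.7,156),(205,252)),("hole",(130.7,184.6),(411.5,243.8))):
    print(n,tri([ray(S,s),ray(T,t)]))
print("handle top .174", atz(T,(299,176.4),.174),atz(S,(259.3,215.2),.174))
print("hole at .04",atz(S,(130.7,185.5),.04),"rim",atz(S,(199.3,176.8),.08),atz(T,(352.6,243.4),.08))
for z in(.134,):
  for u in((266.2,182.6),(290.2,212.6)):print(atz(T,u,z))
  for u in((270.7,193.6),(301.4,224.3)):print("s",atz(S,u,z))
o=ctrl.get_obs(); R=Ro.from_euler("xyz",o["orientation"],degrees=True).as_matrix();print(R)
p=ctrl.snapshot("wrist");c,d=ray(p,(p["cx"],p["cy"]));print("cam in tool",R.T@(c-o["tool_pos"]),R.T@d,p["vertical_fov"])
```

```text
rim (array([ 0.4344, -0.1669,  0.0767]), [0.0007920632816395927, 0.0007920632816395004])
lens (array([0.4194, 0.1925, 0.0856]), [0.002102418041770896, 0.0021024180417709166])
mA (array([0.5806, 0.0221, 0.2147]), [0.02650684001933095, 0.026506840019330943])
mB (array([0.5284, 0.0278, 0.0246]), [0.03574819715531608, 0.0357481971553161])
camtop (array([0.4232, 0.2074, 0.1292]), [0.0011885630455021814, 0.0011885630455021941])
hole (array([ 0.4288, -0.3309,  0.0436]), [0.0011551847935658646, 0.0011551847935657744])
handle top .174 [ 0.5987 -0.0288  0.174 ] [ 0.6038 -0.0267  0.174 ]
hole at .04 [ 0.4289 -0.3306  0.04  ] rim [ 0.437  -0.1655  0.08  ] [ 0.4344 -0.1671  0.08  ]
[0.5923 0.0521 0.134 ]
[ 0.5152 -0.0058  0.134 ]
s [ 0.5251 -0.0046  0.134 ]
s [0.6009 0.0555 0.134 ]
[[-0.9335 -0.3586  0.    ]
 [-0.3586  0.9335 -0.    ]
 [-0.     -0.     -1.    ]]
cam in tool [ 0.0804 -0.0001 -0.093 ] [-0.2943  0.0015  0.9557] 63.070069798764145
```

Zoomed crop: lip at scene (199,177) and top (353,243). The handle, mirror edges and lens agree with the sizes given (lens to handle about 0.28 m). Next I move above the rod for a close look.

>>> send_rows --deltas '[[[-0.04, 0.03, 0], 0], [[-0.08, 0.06, 0], 0], [[-0.12, 0.09, 0], 0], [[-0.16, 0.12, 0], 0], [[-0.2, 0.15, 0], 0]]' --gripper 1

```text
clock: 2.92
tool_pos: [0.3489, -0.4592, 0.2923]
orientation: [-180.0, 0.0, -159.0]
force: [0.7, -0.4, 0.3]
opening: 0.0874
gripper_force: 0.0
```

>>> send_rows --deltas '[[[-0.04, 0.03, 0], 0], [[-0.08, 0.06, 0], 0], [[-0.12, 0.09, 0], 0], [[-0.154, 0.116, 0], 0], [[-0.154, 0.116, 0], 0]]'

```text
clock: 3.33
tool_pos: [0.4327, -0.326, 0.2927]
orientation: [-180.0, 0.1, -158.7]
force: [-0.5, -0.5, 0.1]
opening: 0.0877
gripper_force: 0.0
```

Run:
```python
from h import *
np.set_printoptions(precision=4,suppress=True)
p=ctrl.snapshot("wrist");save(p,"w1.png");o=ctrl.get_obs();print(o["clock"],o["tool_pos"],o["orientation"])
for th in("rod_head","stand","tube_rim"):print(th,[(c,x,atz(p,x,.08)) for c,x in find(p,th)])
print(proj(p,[.43,-.332,.08]),proj(p,[.435,-.167,.08]))
```

```text
3.3833 [ 0.4317 -0.3276  0.2926] [-179.9723    0.051  -158.7356]
rod_head [(0.62, array([275.408, 186.984]), array([ 0.4335, -0.3298,  0.08  ]))]
stand [(0.98, array([277.312, 166.992]), array([ 0.4154, -0.3349,  0.08  ]))]
tube_rim [(0.66, array([409.024, 222.012]), array([ 0.4192, -0.1989,  0.08  ]))]
[[274.519  182.7292]] [[430.5809 247.3882]]
```

View pics/w1.png

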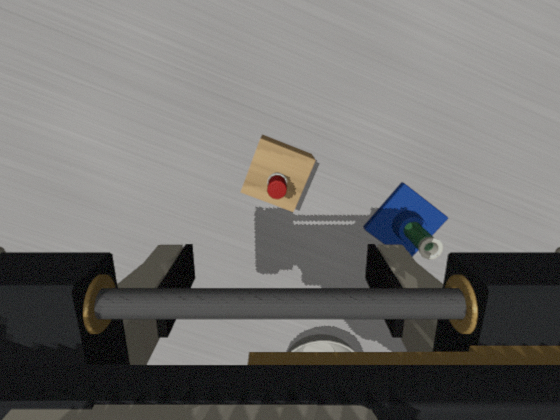

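Wrist view: red head top (277,190), collar (277,180), stand top centre about (279,174), tube lip (431,247).

Run:
```python
from h import *
np.set_printoptions(precision=4,suppress=True)
p=ctrl.snapshot("wrist")
print("stand",atz(p,(279,174.5),.04),"rim",atz(p,(431,247.5),.08))
c=p["color"].astype(int);m=(c[...,0]>c[...,1]*2)&(c[...,0]>c[...,2]*2)&(c[...,0]>60);m[:160]=0;m[215:]=0
v,u=np.nonzero(m);print(u.mean(),v.mean(),u.min(),u.max(),v.min(),v.max(),atz(p,(u.mean(),v.mean()),.085),"top",atz(p,(u.mean(),v.max()-7),.095))
base=atz(p,(279,174.5),.04)
for h in((.43,-.332,.08),(.433,-.33,.08)): print(proj(p,h))
S=ctrl.snapshot("scene");c=S["color"].astype(int);print(proj(S,[.4335,-.3298,.082]),proj(S,[.43,-.332,.082]))
```

```text
stand [ 0.4264 -0.332   0.04  ] rim [ 0.4324 -0.1711  0.08  ]
279.9054441260745 192.06876790830947 271 289 181 203 [ 0.432  -0.3289  0.085 ] top [ 0.4328 -0.3286  0.095 ]
[[277.5645 187.5067]]
[[278.4175 191.195 ]]
[[126.072 176.03 ]] [[125.3391 174.8131]]
```

>>> send_rows --deltas '[[[0, 0, 0.01], -0.077], [[0, 0, 0.02], -0.153], [[0, 0, 0.03], -0.23], [[0, 0, 0.04], -0.307], [[0, 0, 0.05], -0.384]]'

```text
clock: 4.05
tool_pos: [0.4293, -0.331, 0.2517]
orientation: [180.0, -0.0, -124.2]
force: [-0.7, 0.5, 0.6]
opening: 0.0872
gripper_force: 0.0
```

>>> send_rows --deltas '[[[0, 0, 0], -0.077], [[0, 0, 0], -0.153], [[0, 0, 0], -0.23], [[0, 0, 0], -0.307], [[0, 0, 0], -0.384]]'

```text
clock: 4.47
tool_pos: [0.4293, -0.331, 0.252]
orientation: [180.0, 0.0, -89.6]
force: [-0.8, 0.4, -0.9]
opening: 0.0879
gripper_force: 0.0
```

>>> send_rows --deltas '[[[0, 0, 0], 0], [[0, 0, 0], 0], [[0, 0, 0], 0], [[0, 0, 0], 0], [[0, 0, 0], 0]]'

```text
clock: 4.88
tool_pos: [0.43, -0.33, 0.2521]
orientation: [180.0, 0.0, -90.0]
force: [-0.4, 0.3, 0.5]
opening: 0.0876
gripper_force: 0.0
```

Run:
```python
from h import *
np.set_printoptions(precision=4,suppress=True)
p=ctrl.snapshot("wrist");save(p,"w2.png");o=ctrl.get_obs();print(o["clock"],o["tool_pos"],o["orientation"],o["joint_pos"])
c=p["color"].astype(int);m=((c[...,0]>c[...,1]*2)&(c[...,0]>c[...,2]*2)&(c[...,0]>60)).astype(np.uint8)
n,l,s,ce=cv2.connectedComponentsWithStats(m)
for i in range(1,n):
    if s[i,4]>60: print(s[i],ce[i],atz(p,ce[i],.085))
np.save("w2.npy",p,allow_pickle=True)
print(proj(p,[[.434,-.169,.08],[.43,-.33,.04],[.432,-.33,.08]]))
```

```text
4.9333 [ 0.43   -0.33    0.2521] [179.9975   0.0027 -89.9586] [-16.7788   9.8327 -19.4806  -0.0022 -60.6898  16.8212]
[266 189  22  28 483] [276.4928 203.1636] [ 0.4319 -0.3291  0.085 ]
[[274.3508 362.7455]
 [278.9632 187.7272]
 [276.4235 200.3113]]
```

View pics/w2.png

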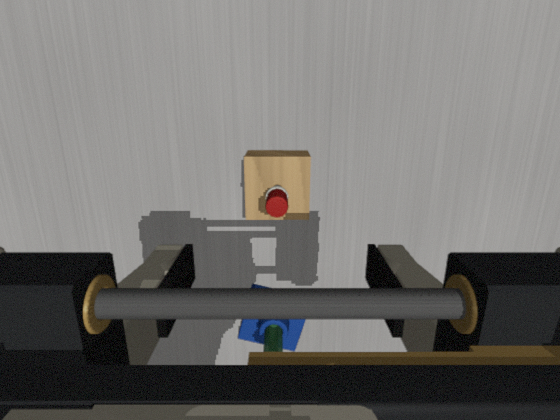

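Wrist view 2: head top (276,205), stand top centre (277,187), so the lean is only about 2°. Descending to grip at TCP z 0.135.

>>> send_rows --deltas '[[[-0.001, -0.002, 0.035], 0], [[-0.001, -0.002, 0.07], 0], [[-0.001, -0.002, 0.105], 0], [[-0.001, -0.002, 0.135], 0], [[-0.001, -0.002, 0.146], 0]]'

```text
clock: 5.35
tool_pos: [0.4301, -0.3283, 0.1321]
orientation: [179.8, 0.1, -89.9]
force: [-0.5, 0.8, -0.7]
opening: 0.0874
gripper_force: 0.0
```

>>> send_rows --deltas '[[[0, 0, 0], 0], [[0, 0, 0], 0], [[0, 0, 0], 0], [[0, 0, 0], 0], [[0, 0, 0], 0]]' --gripper 0

```text
clock: 5.77
tool_pos: [0.4324, -0.3293, 0.1367]
orientation: [-179.9, -0.0, -89.9]
force: [-0.1, 0.2, -0.8]
opening: 0.06
gripper_force: 0.0
```

>>> send_rows --deltas '[[[0, 0, 0], 0], [[0, 0, 0], 0], [[0, 0, 0], 0], [[0, 0, 0], 0], [[0, 0, 0], 0]]'

```text
clock: 6.18
tool_pos: [0.4317, -0.3291, 0.1354]
orientation: [-180.0, -0.0, -89.9]
force: [-0.1, -0.1, -0.0]
opening: 0.0265
gripper_force: 0.0
```

>>> send_rows --deltas '[[[0, 0, 0], 0], [[0, 0, 0], 0], [[0, 0, 0], 0], [[0, 0, 0], 0], [[0, 0, 0], 0]]'

```text
clock: 6.6
tool_pos: [0.4317, -0.3291, 0.1353]
orientation: [180.0, 0.0, -89.9]
force: [0.1, -0.0, -1.4]
opening: 0.0172
gripper_force: 30.0
```

>>> send_rows --deltas '[[[0, 0, -0.015], 0], [[0, 0, -0.04], 0], [[0, 0, -0.075], 0], [[0, 0, -0.11], 0], [[0, 0, -0.15], 0]]'

```text
clock: 7.02
tool_pos: [0.4311, -0.3288, 0.2558]
orientation: [179.9, 0.1, -89.9]
force: [0.5, -0.3, -0.8]
opening: 0.0172
gripper_force: 30.0
```

>>> send_rows --deltas '[[[-0.03, 0, 0], 0], [[-0.07, -0.001, 0], 0], [[-0.11, -0.002, 0], 0], [[-0.15, -0.003, 0], 0], [[-0.19, -0.003, 0], 0]]'

```text
clock: 7.43
tool_pos: [0.4335, -0.1758, 0.2554]
orientation: [-180.0, 0.0, -89.9]
force: [0.5, -0.5, -1.0]
opening: 0.0169
gripper_force: 30.0
```

>>> send_rows --deltas '[[[-0.035, 0, 0], 0], [[-0.06, 0, 0], 0], [[-0.075, 0, 0], 0], [[-0.075, 0, 0], 0], [[-0.075, 0, 0], 0]]'

```text
clock: 7.85
tool_pos: [0.4336, -0.1166, 0.2555]
orientation: [-180.0, 0.0, -89.8]
force: [0.5, -0.4, -0.3]
opening: 0.0173
gripper_force: 30.0
```

>>> send_rows --deltas '[[[0, 0, 0], 0], [[0, 0, 0], 0], [[0, 0, 0], 0], [[0, 0, 0], 0], [[0, 0, 0], 0]]'

```text
clock: 8.27
tool_pos: [0.4335, -0.1175, 0.2553]
orientation: [180.0, -0.0, -89.9]
force: [-0.3, -0.5, -0.0]
opening: 0.0168
gripper_force: 30.0
```

Run:
```python
from h import *
np.set_printoptions(precision=4,suppress=True)
p=ctrl.snapshot("wrist");save(p,"w3.png");o=ctrl.get_obs();print(o["clock"],o["tool_pos"],o["orientation"])
np.save("w3.npy",{k:p[k] for k in p},allow_pickle=True)
print(proj(p,[[.434,-.169,.08],[.434,-.159,.08]]),"tip expected",proj(p,[o["tool_pos"]-[0,0,.125],o["tool_pos"]-[0,0,.07]]))
print(find(p,"tube_rim"),find(p,"rod_head"))
```

```text
8.3167 [ 0.4335 -0.1175  0.2553] [179.984   -0.0025 -89.9095]
[[278.4839 135.4474]
 [278.4478 148.3947]] tip expected [[278.8029 220.5188]
 [278.6336 256.8354]]
[] [(0.58, array([277.088, 267.582]))]
```

View pics/w3.png

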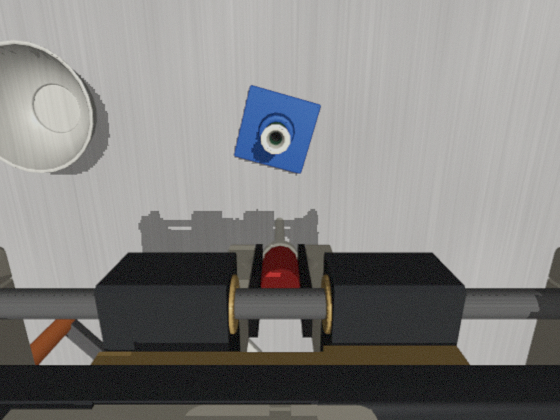

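Wrist view 3: lip at about (275.5,138.5), and the white shaft is faint above the collar at about (280,220–245). I'll enlarge that part.

Run:
```python
from h import *
np.set_printoptions(precision=4,suppress=True)
p=np.load("w3.npy",allow_pickle=True).item()
c=p["color"]
a=c[205:275,235:325]; a=cv2.normalize(a,None,0,255,cv2.NORM_MINMAX)
b=c[85:175,230:330]
A=cv2.resize(a,(450,350),interpolation=cv2.INTER_CUBIC)
A=np.clip((A.astype(float)-60)*1.8,0,255).astype(np.uint8)
B=cv2.resize(b[30:75,20:75],(330,270),interpolation=cv2.INTER_CUBIC)
o=np.zeros((350,790,3),np.uint8);o[:,:450]=A;o[:270,455:785]=B
cv2.imwrite("pics/w3z.png",o[:,:,::-1])
g=c.astype(int); m=(g.min(2)>150);m[:118]=0;m[158:]=0;m[:,:255]=0;m[:,298:]=0
# lip: near-white on blue
m&=(abs(g[...,2]-g[...,0])<40)
v,u=np.nonzero(m);print(len(u),u.min(),u.max(),v.min(),v.max())
for uv in(((u.min()+u.max())/2,(v.min()+v.max())/2),):print(uv,atz(p,uv,.08))
```

```text
453 261 289 125 153
(np.float64(275.0), np.float64(139.0)) [ 0.4367 -0.1663  0.08  ]
```

View pics/w3z.png

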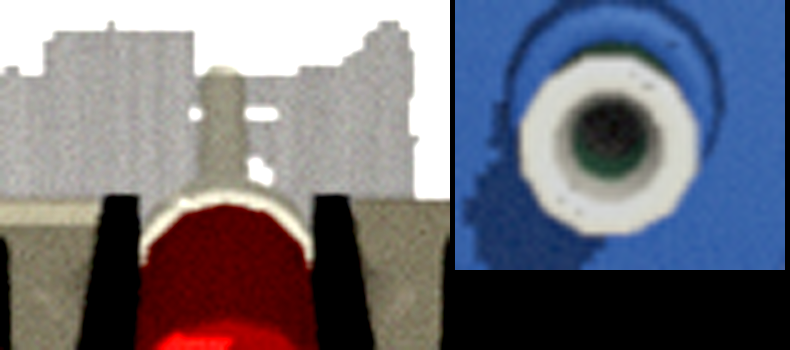

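Enlarged: the tip is at (279.6,218.4) where (278.8,220) was expected, so the rod hangs upright. The lip centre is at (0.4367,-0.1663). I move over it, go down and watch the force.

>>> send_rows --deltas '[[[0.03, -0.002, 0], 0], [[0.055, -0.004, 0], 0], [[0.061, -0.004, 0], 0], [[0.061, -0.004, 0.02], 0], [[0.061, -0.004, 0.04], 0]]'

```text
clock: 8.83
tool_pos: [0.4374, -0.1663, 0.2236]
orientation: [-179.9, 0.0, -89.9]
force: [0.3, 0.2, -0.7]
opening: 0.0172
gripper_force: 30.0
```

>>> send_rows --deltas '[[[0, 0, 0.01], 0], [[0, 0, 0.02], 0], [[0, 0, 0.03], 0], [[0, 0, 0.04], 0], [[0, 0, 0.04], 0]]'

```text
clock: 9.25
tool_pos: [0.4363, -0.1657, 0.19]
orientation: [179.9, 0.0, -89.9]
force: [-0.7, 0.2, -0.3]
opening: 0.0173
gripper_force: 30.0
```

>>> send_rows --deltas '[[[0, 0, 0.008], 0], [[0, 0, 0.018], 0], [[0, 0, 0.028], 0], [[0, 0, 0.036], 0], [[0, 0, 0.042], 0]]'

```text
clock: 9.67
tool_pos: [0.4375, -0.1659, 0.1573]
orientation: [-179.9, -0.0, -89.8]
force: [0.9, -1.1, 4.0]
opening: 0.0171
gripper_force: 30.0
```

>>> send_rows --deltas '[[[0, 0, 0.003], 0], [[0, 0, 0.006], 0], [[0, 0, 0.008], 0], [[0, 0, 0.008], 0], [[0, 0, 0.008], 0]]'

```text
clock: 10.08
tool_pos: [0.4366, -0.1659, 0.1513]
orientation: [180.0, 0.0, -89.9]
force: [2.0, -0.2, 1.0]
opening: 0.0171
gripper_force: 30.0
```

>>> send_rows --deltas '[[[0, 0, 0.001], 0], [[0, 0, 0.002], 0], [[0, 0, 0.003], 0], [[0, 0, 0.004], 0], [[0, 0, 0.004], 0]]'

```text
clock: 10.5
tool_pos: [0.4368, -0.166, 0.1502]
orientation: [-180.0, -0.0, -89.8]
force: [-7.8, 4.0, 28.0]
opening: 0.0172
gripper_force: 30.0
```

Bottomed on the lip (28 N). Ease off, release, rise.

>>> send_rows --deltas '[[[0, 0, -0.003], 0], [[0, 0, -0.003], 0], [[0, 0, -0.003], 0], [[0, 0, -0.003], 0], [[0, 0, -0.003], 0]]' --gripper 1

```text
clock: 10.92
tool_pos: [0.4365, -0.1659, 0.1501]
orientation: [179.9, 0.0, -89.9]
force: [0.5, -0.7, 0.4]
opening: 0.0449
gripper_force: 0.0
```

>>> send_rows --deltas '[[[0, 0, 0], 0], [[0, 0, 0], 0], [[0, 0, 0], 0], [[0, 0, 0], 0], [[0, 0, -0.01], 0]]'

```text
clock: 11.33
tool_pos: [0.436, -0.1658, 0.1576]
orientation: [179.8, 0.0, -89.9]
force: [-0.3, 0.2, -0.6]
opening: 0.0783
gripper_force: 0.0
```

>>> send_rows --deltas '[[[0, 0, -0.03], 0], [[0, 0, -0.07], 0], [[0, 0, -0.11], 0], [[0, 0, -0.15], 0], [[0, 0, -0.16], 0]]'

```text
clock: 11.75
tool_pos: [0.4387, -0.1663, 0.2925]
orientation: [-179.5, -0.1, -89.8]
force: [2.0, -1.2, -0.1]
opening: 0.0876
gripper_force: 0.0
```

Run:
```python
from h import *
np.set_printoptions(precision=4,suppress=True)
for n in("top","scene","wrist"):
    p=ctrl.snapshot(n)
    save(p,"r_%s.png"%n)
    c=p["color"].astype(int);m=((c[...,0]>c[...,1]*1.7)&(c[...,0]>c[...,2]*1.7)&(c[...,0]>50)).astype(np.uint8)
    k,l,s,ce=cv2.connectedComponentsWithStats(m)
    e=proj(p,[.4367,-.1663,.097])[0]
    print(n,e,[(s[i],ce[i],atz(p,ce[i],.097)) for i in range(1,k) if np.linalg.norm(ce[i]-e)<25 and s[i,4]>5])
print(ctrl.get_obs()["tool_pos"],ctrl.get_obs()["clock"])
```

```text
top [353.3874 242.4991] []
scene [197.9226 172.0528] [(array([194, 166,   7,   8,  36], dtype=int32), array([197.1111, 169.1667]), array([ 0.4285, -0.1687,  0.097 ]))]
wrist [281.5504 193.0735] [(array([273, 182,  21,  25, 404], dtype=int32), array([282.8218, 194.3366]), array([ 0.4356, -0.1652,  0.097 ]))]
[ 0.437  -0.1658  0.2877] 11.9
```

>>> send_rows --deltas '[[[-0.035, -0.03, -0.01], 0.078], [[-0.07, -0.06, -0.02], 0.157], [[-0.105, -0.09, -0.03], 0.235], [[-0.14, -0.12, -0.035], 0.313], [[-0.175, -0.15, -0.038], 0.39]]'

```text
clock: 12.32
tool_pos: [0.5571, -0.0242, 0.3164]
orientation: [180.0, -0.0, -125.3]
force: [0.4, -1.8, 0.6]
opening: 0.0875
gripper_force: 0.0
```

>>> send_rows --deltas '[[[0, 0, 0], 0.078], [[0, 0, 0], 0.157], [[0, 0, 0], 0.235], [[0, 0, 0], 0.313], [[0, 0, 0], 0.39]]'

```text
clock: 12.73
tool_pos: [0.556, -0.0255, 0.3152]
orientation: [180.0, -0.2, -160.4]
force: [0.5, 1.1, -0.9]
opening: 0.0878
gripper_force: 0.0
```

>>> send_rows --deltas '[[[0, 0, 0], 0.078], [[0, 0, 0], 0.157], [[0, 0, 0], 0.235], [[0, 0, 0], 0.313], [[0, 0, 0], 0.39]]'

```text
clock: 13.15
tool_pos: [0.556, -0.0256, 0.3154]
orientation: [-179.9, -0.1, 164.5]
force: [-0.8, 0.9, -0.5]
opening: 0.0878
gripper_force: 0.0
```

>>> send_rows --deltas '[[[0, 0, 0], 0.078], [[0, 0, 0], 0.157], [[0, 0, 0], 0.235], [[0, 0, 0], 0.313], [[0, 0, 0], 0.402]]'

```text
clock: 13.57
tool_pos: [0.556, -0.0256, 0.3153]
orientation: [-179.9, -0.1, 129.2]
force: [0.2, 0.3, 0.3]
opening: 0.0875
gripper_force: 0.0
```

>>> send_rows --deltas '[[[0, 0, 0], 0], [[0, 0, 0], 0], [[0, 0, 0], 0], [[0, 0, 0], 0], [[0, 0, 0], 0]]'

```text
clock: 13.98
tool_pos: [0.5565, -0.0256, 0.3168]
orientation: [-180.0, -0.0, 129.6]
force: [0.2, 1.0, -0.1]
opening: 0.0876
gripper_force: 0.0
```

Run:
```python
from h import *
np.set_printoptions(precision=4,suppress=True)
p=ctrl.snapshot("wrist");save(p,"w4.png");o=ctrl.get_obs();print(o["clock"],o["tool_pos"],o["orientation"],o["joint_pos"])
np.save("w4.npy",p,allow_pickle=True)
print("pred handle/mirror/lens",proj(p,[[.6015,-.028,.174],[.555,.0307,.134],[.43,.187,.095]]))
```

```text
14.0333 [ 0.5565 -0.0256  0.3169] [-179.9899   -0.0058  129.5863] [  17.505     8.5704  -12.1974   -0.0017  -69.2437 -157.918 ]
pred handle/mirror/lens [[ 323.9936  250.6832]
 [ 323.646   143.7986]
 [ 332.6534 -135.8536]]
```

View pics/w4.png

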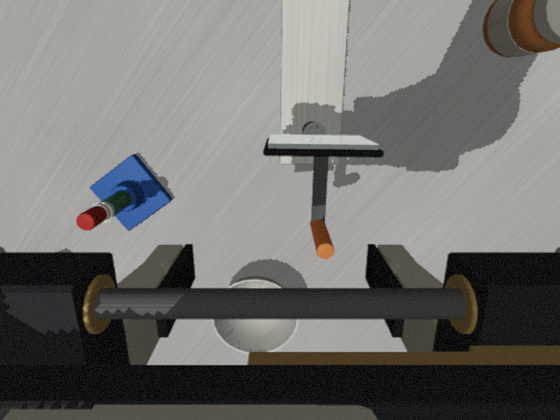

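Wrist view 4: the collar sits on the lip (rod home). Peg top at (326,250), frame top strip from (264,150) to (383,153), base plate edges from columns 282/349 at row 5 to 281/345 at row 160.

Run:
```python
from h import *
np.set_printoptions(precision=4,suppress=True)
p=ctrl.snapshot("wrist")
g=cv2.cvtColor(p["color"],cv2.COLOR_RGB2GRAY)
def ang(a,b):d=(b-a)[:2];return np.degrees(np.arctan2(d[1],d[0])),np.linalg.norm(d)
c=p["color"].astype(int);m=((c[...,0]>c[...,1]*1.5)&(c[...,0]>c[...,2]*1.8)&(c[...,0]>80)).astype(np.uint8)
k,l,s,ce=cv2.connectedComponentsWithStats(m)
for i in range(1,k):
    if s[i,4]>80:print(s[i],ce[i])
# plate edges by row: bright threshold
for r in (10,40,70,100):
    row=g[r,255:400].astype(int);d=np.diff(cv2.GaussianBlur(g[r:r+1,255:400],(5,1),0).astype(int)[0])
    print(r,255+d.argmax(),255+d.argmin(),end=" | ")
print()
# frame dark strip: per column dark range
pts=[]
for u in range(262,388,10):
    v=np.nonzero(g[125:165,u]<40)[0]+125
    if len(v):pts.append((u,v.min(),v.max()))
print(pts)
pk=atz(p,(326,250.5),.174)[:2];print("peg",pk)
R=[atz(p,(264,151.5),.134),atz(p,(383,153),.134)];print("frame",R,ang(*R),(R[0]+R[1])/2)
S=ctrl.snapshot("scene");print(atz(S,(355.7,167.1),.095))
T=ctrl.snapshot("top");print(atz(T,(213.8,253),.095))
```

```text
[517   0  42  49 675] [529.5407  24.9333]
[ 77 213  18  17 245] [ 85.3755 221.2245]
[311 220  23  39 513] [321.7251 238.3762]
10 350 347 | 40 281 344 | 70 346 343 | 100 281 353 | 
[(272, np.int64(149), np.int64(154)), (282, np.int64(149), np.int64(154)), (292, np.int64(149), np.int64(155)), (302, np.int64(149), np.int64(155)), (312, np.int64(149), np.int64(155)), (322, np.int64(150), np.int64(156)), (332, np.int64(150), np.int64(155)), (342, np.int64(150), np.int64(155)), (352, np.int64(150), np.int64(156)), (362, np.int64(150), np.int64(155)), (372, np.int64(150), np.int64(156)), (382, np.int64(151), np.int64(155))]
peg [ 0.6026 -0.027 ]
frame [array([ 0.5222, -0.0046,  0.134 ]), array([0.5969, 0.0558, 0.134 ])] (np.float64(39.0126848586651), np.float64(0.09608617928316103)) [0.5596 0.0256 0.134 ]
[0.427  0.1882 0.095 ]
[0.4196 0.1929 0.095 ]
```

>>> send_rows --deltas '[[[-0.015, 0.018, 0.02], 0], [[-0.03, 0.035, 0.04], 0], [[-0.038, 0.043, 0.06], 0], [[-0.038, 0.043, 0.08], 0], [[-0.038, 0.043, 0.085], 0]]'

```text
clock: 14.6
tool_pos: [0.6016, -0.0273, 0.2458]
orientation: [-179.8, -0.1, 129.5]
force: [-0.1, 1.2, -2.1]
opening: 0.0877
gripper_force: 0.0
```

>>> send_rows --deltas '[[[0, 0, 0], 0], [[0, 0, 0], 0], [[0, 0, 0], 0], [[0, 0, 0], 0], [[0, 0, 0], 0]]'

```text
clock: 15.02
tool_pos: [0.6027, -0.0271, 0.2501]
orientation: [179.9, 0.0, 129.5]
force: [-0.4, 0.2, 0.7]
opening: 0.0877
gripper_force: 0.0
```

Run:
```python
from h import *
np.set_printoptions(precision=4,suppress=True)
p=ctrl.snapshot("wrist");save(p,"w5.png");o=ctrl.get_obs();print(o["clock"],o["tool_pos"],o["orientation"])
c=p["color"].astype(int);m=((c[...,0]>c[...,1]*1.5)&(c[...,0]>c[...,2]*1.8)&(c[...,0]>80)).astype(np.uint8)
k,l,s,ce=cv2.connectedComponentsWithStats(m)
for i in range(1,k):
    if s[i,4]>80:print(s[i],ce[i])
print(proj(p,[[.6026,-.027,.174],[.6026,-.027,.122]]))
```

```text
15.0667 [ 0.6026 -0.0271  0.2499] [179.922    0.0389 129.5168]
[ 267  211   24   52 1009] [278.6729 237.4252]
[[279.8989 251.4724]
 [279.7731 218.7251]]
```

View pics/w5.png

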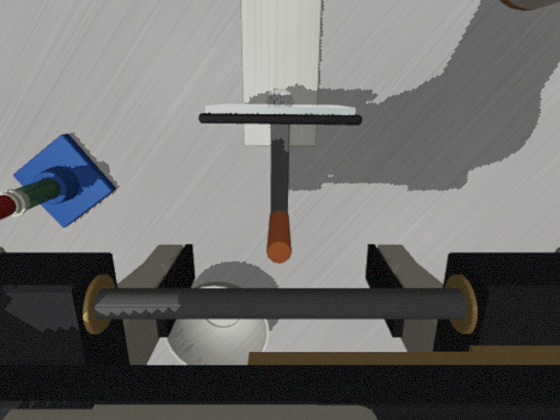

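Wrist view 5: peg top (279,251), centred between the fingers, frame strip square to the tool. Descend and close.

>>> send_rows --deltas '[[[0, 0, 0.015], 0], [[0, 0, 0.03], 0], [[0, 0, 0.045], 0], [[0, 0, 0.054], 0], [[0, 0, 0.054], 0]]'

```text
clock: 15.48
tool_pos: [0.6017, -0.0272, 0.2044]
orientation: [-179.9, -0.1, 129.5]
force: [0.2, -0.4, 0.1]
opening: 0.0877
gripper_force: 0.0
```

>>> send_rows --deltas '[[[0, 0, 0], 0], [[0, 0, 0], 0], [[0, 0, 0], 0], [[0, 0, 0], 0], [[0, 0, 0], 0]]' --gripper 0

```text
clock: 15.9
tool_pos: [0.6027, -0.0271, 0.2063]
orientation: [180.0, 0.0, 129.5]
force: [-0.8, 0.1, 0.1]
opening: 0.0602
gripper_force: 0.0
```

>>> send_rows --deltas '[[[0, 0, 0], 0], [[0, 0, 0], 0], [[0, 0, 0], 0], [[0, 0, 0], 0], [[0, 0, 0], 0]]'

```text
clock: 16.32
tool_pos: [0.6024, -0.0272, 0.2057]
orientation: [-180.0, -0.0, 129.5]
force: [-0.2, 0.6, 0.5]
opening: 0.0263
gripper_force: 0.0
```

>>> send_rows --deltas '[[[0, 0, 0], 0], [[0, 0, 0], 0], [[0, 0, 0], 0], [[0, 0, 0], 0], [[0, 0, 0], 0]]'

```text
clock: 16.73
tool_pos: [0.6024, -0.0272, 0.2057]
orientation: [-180.0, -0.0, 129.5]
force: [-0.3, -0.8, 0.0]
opening: 0.0135
gripper_force: 30.0
```

Run:
```python
from h import *
np.set_printoptions(precision=4,suppress=True)
o=ctrl.get_obs();t=o["tool_pos"];y=o["orientation"][2];print(t,y,o["opening"],o["gripper_force"],o["force"])
a0=np.radians(129.2+180); c=np.array([.6026,-.027])+.075*np.array([np.cos(a0-np.pi),np.sin(a0-np.pi)]);print(c)
pos=lambda th:c+.075*np.array([np.cos(a0+th),np.sin(a0+th)])
off=t[:2]-pos(0)
tot=.957
# 4 calls of 5 rows; each in frame at call start
for k in range(4):
    th0=tot*k/4; Y=np.radians(y)+th0; x=np.array([np.cos(Y),np.sin(Y)]); yy=np.array([np.sin(Y),-np.cos(Y)])
    for j in range(1,6):
        th=th0+tot/4*j/5; d=pos(th)-pos(th0); print([round(float(d@x)/.8,4),round(float(d@yy)/.8,4)],round(-np.degrees(th-th0)/90,4))
print(pos(tot))
```

```text
[ 0.6024 -0.0272  0.2057] 129.501150559206 0.013489287498484144 29.99995529651642 [-0.2828 -0.7728  0.0374]
[0.5552 0.0311]
[0.0001, 0.0045] -0.0305
[0.0004, 0.009] -0.0609
[0.0009, 0.0134] -0.0914
[0.0016, 0.0178] -0.1218
[0.0026, 0.0222] -0.1523
[0.0001, 0.0045] -0.0305
[0.0004, 0.009] -0.0609
[0.0009, 0.0134] -0.0914
[0.0016, 0.0178] -0.1218
[0.0026, 0.0222] -0.1523
[0.0001, 0.0045] -0.0305
[0.0004, 0.009] -0.0609
[0.0009, 0.0134] -0.0914
[0.0016, 0.0178] -0.1218
[0.0026, 0.0222] -0.1523
[0.0001, 0.0045] -0.0305
[0.0004, 0.009] -0.0609
[0.0009, 0.0134] -0.0914
[0.0016, 0.0178] -0.1218
[0.0026, 0.0222] -0.1523
[0.63   0.0364]
```

>>> send_rows --deltas '[[[0.0001, 0.0045, 0], -0.03], [[0.0004, 0.009, 0], -0.061], [[0.0009, 0.0134, 0], -0.091], [[0.0016, 0.0178, 0], -0.122], [[0.0026, 0.0222, 0], -0.152]]'

```text
clock: 17.15
tool_pos: [0.6148, -0.0144, 0.2057]
orientation: [-180.0, -0.0, 143.3]
force: [-1.0, -1.0, 0.6]
opening: 0.013
gripper_force: 30.0
```

>>> send_rows --deltas '[[[0.0001, 0.0045, 0], -0.03], [[0.0004, 0.009, 0], -0.061], [[0.0009, 0.0134, 0], -0.091], [[0.0016, 0.0178, 0], -0.122], [[0.0026, 0.0222, 0], -0.152]]'

```text
clock: 17.57
tool_pos: [0.6238, 0.001, 0.2058]
orientation: [-180.0, -0.0, 157.0]
force: [1.1, -1.8, 0.3]
opening: 0.0135
gripper_force: 30.0
```

>>> send_rows --deltas '[[[0.0001, 0.0045, 0], -0.03], [[0.0004, 0.009, 0], -0.061], [[0.0009, 0.0134, 0], -0.091], [[0.0016, 0.0178, 0], -0.122], [[0.0026, 0.0222, 0], -0.152]]'

```text
clock: 17.98
tool_pos: [0.6289, 0.0181, 0.2057]
orientation: [-180.0, -0.0, 170.7]
force: [-1.0, -2.8, -0.2]
opening: 0.0131
gripper_force: 30.0
```

>>> send_rows --deltas '[[[0.0001, 0.0045, 0], -0.03], [[0.0004, 0.009, 0], -0.061], [[0.0009, 0.0134, 0], -0.091], [[0.0016, 0.0178, 0], -0.122], [[0.0026, 0.0222, 0], -0.152]]'

```text
clock: 18.4
tool_pos: [0.6297, 0.0359, 0.2057]
orientation: [-180.0, -0.0, -175.6]
force: [0.5, -3.1, -0.2]
opening: 0.0133
gripper_force: 30.0
```

>>> send_rows --deltas '[[[0, 0, 0], 0], [[0, 0, 0], 0], [[0, 0, 0], 0], [[0, 0, 0], 0], [[0, 0, 0], 0]]'

```text
clock: 18.82
tool_pos: [0.6297, 0.0359, 0.2057]
orientation: [-180.0, -0.0, -175.8]
force: [-0.1, -3.4, -0.4]
opening: 0.0137
gripper_force: 30.0
```

Run:
```python
from h import *
np.set_printoptions(precision=4,suppress=True)
p=ctrl.snapshot("wrist");save(p,"w6.png");o=ctrl.get_obs();print(o["clock"],o["tool_pos"],o["orientation"],o["force"],o["opening"],o["gripper_force"])
g=cv2.cvtColor(p["color"],cv2.COLOR_RGB2GRAY)
print(proj(p,[[.6299,.0363,.174],[.5552,.0311,.134],[.4363,-.166,.11]]))
r=np.array([o["tool_pos"][0]-.5552,o["tool_pos"][1]-.0311]);print("r",np.hypot(*r),"mirror angle",np.degrees(np.arctan2(r[1],r[0]))+50.8)
T=ctrl.snapshot("top");m=(lambda c:((c[...,0]>c[...,1]*1.7)&(c[...,0]>c[...,2]*1.7)&(c[...,0]>50)).astype(np.uint8))(T["color"].astype(int))
k,l,s,ce=cv2.connectedComponentsWithStats(m);print([(ce[i],s[i,4],atz(T,ce[i],.1)) for i in range(1,k) if 4<s[i,4]<80])
```

```text
18.8667 [0.6297 0.0359 0.2058] [-179.99     -0.0081 -175.8211] [ 0.2274 -3.292   0.4231] 0.013154535389071865 29.99998927116394
[[ 280.5869  298.7176]
 [ 281.4092  109.711 ]
 [-167.9806 -223.2907]]
r 0.07465256769123613 mirror angle 54.49121195109538
[(array([ 56.1667, 227.    ]), np.int32(6), array([0.4976, 0.5979, 0.1   ])), (array([559. , 240.5]), np.int32(10), array([ 0.4274, -0.6898,  0.1   ])), (array([353.7714, 243.4286]), np.int32(35), array([ 0.4343, -0.1667,  0.1   ]))]
```

View pics/w6.png

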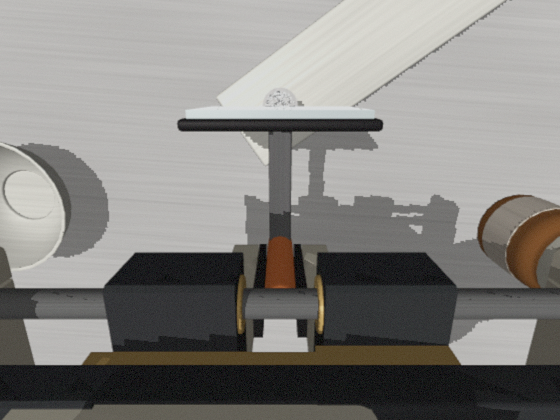

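Wrist view 6: the frame strip is level in the picture (rows 124–125), so the glass is square to the tool and the mirror stands at about 55° (wanted 54.9°). The peg is held between the fingers. Top picture: the red head is still at the tube.

```bash
python3 -c "
from plant import ctrl
print(ctrl.close_job())"
```

```text
the job is handed in; nothing more can be done
None
```

I handed the job in at about 19 s, but the simulator gave no verdict. By my last measurements the rod is fully home in the tube and let go, and the gripper is holding the orange handle still with the mirror at about 55° (54.9° wanted).

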